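# Nest the empty round refill pans

## Robot

A 6-joint arm with a two-finger parallel gripper is mounted at the origin on the work surface. World frame = base frame: x ahead of the robot, y to its left, z up, the work surface at z = 0. Lengths are in m, angles in rad, forces in N, time in s.
With the tool pointing down it reaches from about 0.35 to 0.8 m from the base axis. Payload 7.3 kg.
Tool frame: the origin (TCP) lies between the finger pads; the fingertips stand 11 mm ahead of it and the grasp point (between the pads) lies 8 mm behind it (ctrl.tips_ahead is the distance from the TCP to the fingertips, in m); z points along the fingers, y is the direction in which the jaws open and shut (so a half turn about z gives the same grasp; the last joint's range is limited). The gripper opens to 85 mm and grips with 20 to 120 N. Pads are 22 mm wide; open, the fingers measure 114 mm over their backs; the gripper's body (76 mm by 85 mm) begins 54 mm behind the grasp point. The pads swing forward as they close: fully open they stand 13 mm farther back than shut.
Start: joints at [1.011, 0.342, 1.524, -0, 1.275, -0.146], TCP at [0.211, 0.481, 0.242] pointing down, gripper open.
Joint ranges: [-2.53, 2.53], [-0.77, 2.02], [0.04, 2.7], [-1, 4.14], [0.28, 2.66], [-3.11, 3.11]. Speed limits (rad/s): [2.57, 2.57, 3.14, 3.14, 3.14, 3.14].

## Interface

Orientations are given as a unit quaternion [x, y, z, w].
In Python, from workcell import ctrl gives the robot as it stands.
- The arm moves only by the tool play_rows, never from a script. Its argument "rows" is a list of rows, each an object with "gripper": the opening in per cent of the stroke, from 0 (shut) to 100 (fully open); "linear": the shift along the world's x, y, z in m, a list of three; "dr": the turn, a rotation vector about the world's x, y, z in rad, a list of three. A call has 1 to 20 rows; each row is the pose to reach, as a shift and turn from the pose commanded when the call began; what a row does not reach only later rows make up. A row lasts 1/8 s, in which the tool goes at most 62.5 mm and 10.7 degrees, less where a joint would pass 70% of its speed; a pose out of reach is approached as far as the arm can. A call with a gripper value outside its range is refused whole. The fingers move at their own pace and stop on an object; the grip force is fixed at half the most. Time passes only in rows, so rows that repeat a pose let the fingers close. It gives the time, the measured TCP pose, the force and the opening at its end, in the units of the state.
- ctrl.sense(): the state, without advancing time (a new reading comes with each control period).
- ctrl.camera(name): name is "side" or "top"; returns a dict with "img" (420x560x3 uint8, red, green, blue), "mtx" (3x3 intrinsics, pixels), "world_from_camera" (4x4, takes a point from camera to world coordinates). Camera axes: x right, y up, looking along -z (the intrinsics and any distortion apply to the point x, -y, -z); pixel columns grow to the right and rows downward; lengths in m; the calibration is good to about 2 mm. A picture is of the moment at which its call begins. There is no depth.
- ctrl.sign_off(): hands the job in, once; it reports no verdict.
The state is a dict: "time": time; "joints": joint angles; "dq": joint speeds; "joint_torque": joint torques, N m; "tcp_pos": TCP position; "tool_rot": TCP orientation; "force": force on the tool from outside, world axes, zero at the start; "torque": the same for the moment, N m; "grip_width": opening from 0.0 (shut) to 1.0 (fully open).
Only numpy, scipy, OpenCV 4.12 (cv2) and the standard library are available. Lean on these libraries where they do the work, as an engineer would, in place of code of your own. Each camera call takes 0.05 s, during which the arm holds its last target. There are 200 camera calls.

## Task

Tidy up the empty refill pans: stack the two loose round aluminium pans, one after the other, into the round pan that stands on the dark wooden disc, so that all three are nested fully home and upright and the stack stays on the disc. The square pan will not nest with them, so leave it where it stands.

Things in the scene. Friction and masses are not known exactly. Their poses are not given: they have to be found in the camera images.
- pan_base: Round open aluminium pan, 26 mm high, upright on the centre of a fixed dark wooden disc (90 mm wide, 8 mm high). Origin: centre of underside, z up. A like pan (see pan_a) lowered within about 8 mm of its centre drops in until its collar rests on this rim: origin 12 mm higher, about 2 mm side play. Only that 12 mm collar then shows, so fingers must hold its upper half. The next adds 12 mm. About 40 g, loose.
- pan_a: Loose round open aluminium pan, same type as pan_base, upright on the counter, 26 mm high: a tapered cup (outer diameter 32 mm at the foot, 48 mm at 14 mm height), then a straight collar, 56 mm outer and 52 mm inner diameter, from 14 to 26 mm. Origin: centre of underside, z up. Grip across the collar with fingertips about 18 mm above the underside. About 40 g. Either loose pan may go first.
- pan_b: The second loose round aluminium pan, the same as pan_a in every way: 56 mm outer diameter, 26 mm high, origin at the centre of the underside, z up, upright on the counter.
- pan_square: Aluminium pan of the same height (26 mm) but square, 56 by 56 mm at the collar and 50 by 50 mm below, so it does not nest in the round ones. Stands on the counter at any yaw. Origin: centre of the underside; x and y axes along its sides, z up. To be left alone.
Not all that is in view belongs to the job. What is shaped like the pan_b but orange is not meant. What is shaped like the pan_a but green is not meant.

How it is judged:
At the end, for the whole second after the job is handed in: Both loose round pans are nested, in either order, in the one on the disc: each centred within 8 mm on the one below, its underside 8 to 16 mm (nominally 12) higher. All three upright within 10 degrees and at rest; the lowest within 30 mm of its start, the square pan within 20 mm (((horizontal distance between pan_a and pan_base below 0.008 m and z of pan_a in the frame of pan_base between 0.008 and 0.016 m and horizontal distance between pan_b and pan_a below 0.008 m and z of pan_b in the frame of pan_a between 0.008 and 0.016 m) or (horizontal distance between pan_b and pan_base below 0.008 m and z of pan_b in the frame of pan_base between 0.008 and 0.016 m and horizontal distance between pan_a and pan_b below 0.008 m and z of pan_a in the frame of pan_b between 0.008 and 0.016 m)) and angle between each of pan_base, pan_a, pan_b's own z axis and vertical below 0.17 rad and linear speed of each of pan_base, pan_a, pan_b below 0.02 m/s and distance of pan_base from where it was at the start of the episode below 0.03 m and distance of pan_square from where it was at the start of the episode below 0.02 m); the robot touches nothing.
It fails at once if the square pan is shifted or lifted (more than 20 mm) (distance of pan_square from where it was at the start of the episode above 0.02 m).
It also fails if it takes over 64 s, if anything falls off the work surface, if the arm or the gripper's body presses on something with over 40 N, if the wrist force passes 120 N, or if a joint passes its speed limit or range.

## Working session

There is one attempt and no reset: what is moved stays moved. The work goes in short steps, Python scripts to look and compute and a tool call to move; the robot and the scene stay as the last step left them, time stands still between calls to the robot, and variables do not carry over. Pictures are saved under pics/ and viewed, about 8 in all and at most 12, crops included, and the job is handed in when it is done.

Besides the shell and the picture viewer there is one more tool, called in YAML: its name, and indented under it one key for each argument. play_rows: Moves the arm, as the interface text tells. Its arguments: {"type":"object","properties":{"rows":{"type":"array","items":{"type":"object","properties":{"gripper":{"type":"number"},"linear":{"type":"array","items":{"type":"number"}},"dr":{"type":"array","items":{"type":"number"}}}}}},"required":["rows"]}

```bash
mkdir -p pics; python3 - <<'E'
from workcell import ctrl
import cv2
for n in("top","side"):
    c=ctrl.camera(n); cv2.imwrite(f"pics/{n}0.png",c["img"][:,:,::-1]); print(n,c["mtx"].round(1).tolist(),c["world_from_camera"].round(3).tolist(),[k for k in c])
s=ctrl.sense(); print(s["tcp_pos"],s["tool_rot"],s["time"],s["grip_width"])
E
```

```text
top [[385.7, 0.0, 281.2], [0.0, 385.7, 205.1], [0.0, 0.0, 1.0]] [[-0.004, 0.992, -0.13, 0.469], [-1.0, -0.005, -0.01, -0.005], [-0.011, 0.129, 0.992, 0.694], [0.0, 0.0, 0.0, 1.0]] ['img', 'mtx', 'world_from_camera']
side [[466.4, 0.0, 280.3], [0.0, 466.4, 216.6], [0.0, 0.0, 1.0]] [[0.888, 0.307, -0.341, 0.271], [-0.458, 0.629, -0.628, -0.493], [0.021, 0.714, 0.7, 0.588], [0.0, 0.0, 0.0, 1.0]] ['img', 'mtx', 'world_from_camera']
[0.21090265 0.48039567 0.24167504] [ 2.05423492e-01  9.78672920e-01 -6.73268726e-04 -2.26415907e-04] 0.1 1.0001374995056262
```

View pics/top0.png

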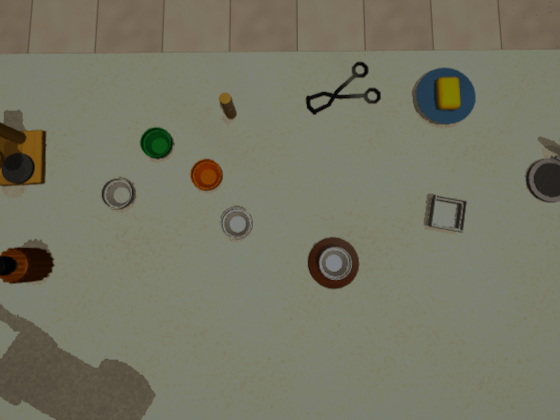

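View pics/side0.png

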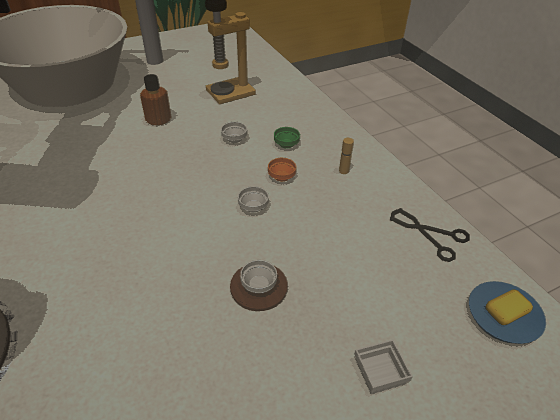

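The top view shows loose round pans at about (118,194) and (237,222), and the base pan on the disc at (335,263). The square pan is at (446,213). The green (157,143) and orange (207,175) pans are decoys.

```bash
cat > h.py <<'E'
from workcell import ctrl
import cv2, numpy as np
def ray(c,u,v,z):
    p=cv2.undistortPoints(np.array([[[u,v]]],float),c["mtx"],None)[0,0]
    T=c["world_from_camera"]; d=T[:3,:3]@np.array([p[0],-p[1],-1]); o=T[:3,3]
    return o+d*(z-o[2])/d[2]
def px(c,P):
    T=np.linalg.inv(c["world_from_camera"]); q=T[:3,:3]@np.array(P)+T[:3,3]; q=q*[1,-1,-1]; q=c["mtx"]@q; return q[:2]/q[2]
E
python3 - <<'E'
from h import *
out=[]
t=ctrl.camera("top");s=ctrl.camera("side")
G=cv2.cvtColor(t["img"],cv2.COLOR_RGB2GRAY)
R=cv2.cvtColor(s["img"],cv2.COLOR_RGB2GRAY)
tiles=[]
for n,(u,v),z in (("far",(118,194),.026),("near",(237,222),.026),("base",(335,263),.034)):
    K=6;w=26
    p=cv2.resize(G[v-w:v+w,u-w:u+w],None,fx=K,fy=K,interpolation=cv2.INTER_CUBIC)
    p=cv2.normalize(p,None,0,255,cv2.NORM_MINMAX)
    P0=ray(t,u,v,z); r=np.linalg.norm(px(t,P0+[.028,0,0])-px(t,P0))*K
    C=cv2.HoughCircles(cv2.GaussianBlur(p,(7,7),2),cv2.HOUGH_GRADIENT,1.5,200,param1=120,param2=15,minRadius=int(r-5),maxRadius=int(r+6))
    a,b,rr=C[0,0]; U=u-w+(a+.5)/K-.5;V=v-w+(b+.5)/K-.5
    P=ray(t,U,V,z); print(n,U,V,rr,r,P.round(4), "reach",np.hypot(*P[:2]).round(3))
    col=cv2.cvtColor(p,cv2.COLOR_GRAY2BGR); cv2.circle(col,(int(a),int(b)),int(rr),(0,0,255),1)
    q=px(s,P); x,y=q.round().astype(int)
    sp=cv2.resize(cv2.cvtColor(s["img"],cv2.COLOR_RGB2BGR)[y-w:y+w,x-w:x+w],None,fx=5,fy=5,interpolation=cv2.INTER_CUBIC)
    th=np.linspace(0,2*np.pi,60)
    pts=np.array([(px(s,P+[.028*np.cos(k),.028*np.sin(k),0])-[x-w,y-w]+.5)*5 for k in th]).astype(np.int32)
    cv2.polylines(sp,[pts],True,(0,0,255),1)
    tiles.append(np.vstack([cv2.resize(col,(260,260)),sp]))
cv2.imwrite("pics/c1.png",np.hstack(tiles))
E
```

```text
far 116.708336 192.45833 89.8 93.7959034349303 [0.5802 0.2921 0.026 ] reach 0.65
near 236.70833 223.20833 95.1 95.77944426444319 [0.5248 0.0796 0.026 ] reach 0.531
base 335.45834 262.95834 100.9 99.90288852076827 [ 0.4559 -0.0893  0.034 ] reach 0.465
```

View pics/c1.png

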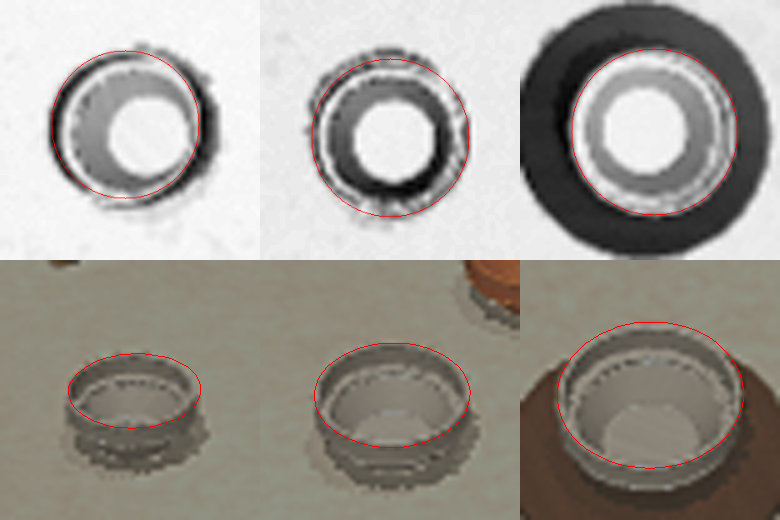

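Both views agree: the rim circles measured in the top image fall on the rims in the side view. Near pan ≈ (0.525, 0.080), far ≈ (0.580, 0.292), base ≈ (0.456, -0.089). The present jaw yaw (y axis at 66°) clears the orange and green pans, so I'll keep it. I'll go above the near pan.

play_rows:
  rows:
    - {"gripper": 100,"linear": [0.04,-0.05,0],"dr": [0,0,0]}
    - {"gripper": 100,"linear": [0.08,-0.1,0],"dr": [0,0,0]}
    - {"gripper": 100,"linear": [0.12,-0.15,0],"dr": [0,0,0]}
    - {"gripper": 100,"linear": [0.16,-0.2,0],"dr": [0,0,0]}
    - {"gripper": 100,"linear": [0.2,-0.25,0],"dr": [0,0,0]}
    - {"gripper": 100,"linear": [0.24,-0.305,0],"dr": [0,0,0]}
    - {"gripper": 100,"linear": [0.28,-0.355,-0.03],"dr": [0,0,0]}
    - {"gripper": 100,"linear": [0.314,-0.4,-0.07],"dr": [0,0,0]}
    - {"gripper": 100,"linear": [0.314,-0.4,-0.12],"dr": [0,0,0]}
    - {"gripper": 100,"linear": [0.314,-0.4,-0.15],"dr": [0,0,0]}
    - {"gripper": 100,"linear": [0.314,-0.4,-0.15],"dr": [0,0,0]}
    - {"gripper": 100,"linear": [0.314,-0.4,-0.15],"dr": [0,0,0]}
    - {"gripper": 100,"linear": [0.314,-0.4,-0.15],"dr": [0,0,0]}

```text
time: 1.82
tcp_pos: [0.5261, 0.0811, 0.0943]
tool_rot: [0.205, 0.979, 0.0, 0.002]
force: [-0.5, 0.0, -0.1]
grip_width: 0.998
```

```bash
python3 - <<'E'
from h import *
print(ctrl.tips_ahead, ctrl.sense()["tcp_pos"])
s=ctrl.camera("side")["img"]; cv2.imwrite("pics/s2.png",cv2.resize(s[60:320,130:400,::-1],None,fx=2.2,fy=2.2))
E
```

```text
0.011 [0.5261308  0.08112638 0.09429296]
```

View pics/s2.png

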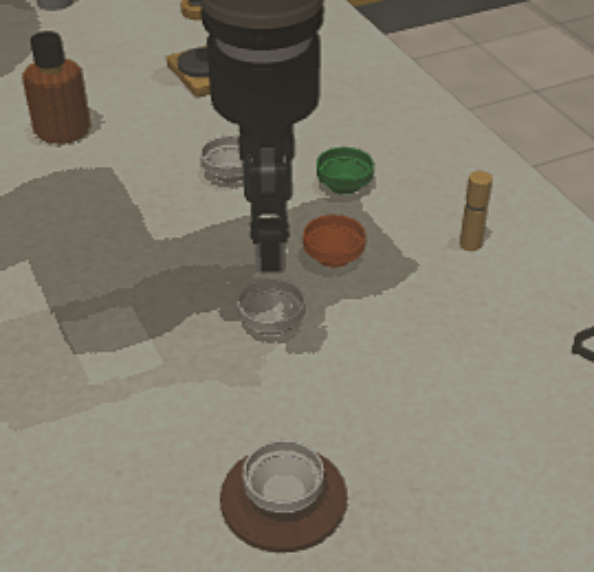

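The gripper stands above the near pan with the jaws straddling it. Orange and green are clear. Descend and grip.

play_rows:
  rows:
    - {"gripper": 100,"linear": [-0.001,-0.001,-0.02],"dr": [0,0,0]}
    - {"gripper": 100,"linear": [-0.001,-0.001,-0.04],"dr": [0,0,0]}
    - {"gripper": 100,"linear": [-0.001,-0.001,-0.055],"dr": [0,0,0]}
    - {"gripper": 100,"linear": [-0.001,-0.001,-0.065],"dr": [0,0,0]}
    - {"gripper": 100,"linear": [-0.001,-0.001,-0.065],"dr": [0,0,0]}
    - {"gripper": 100,"linear": [-0.001,-0.001,-0.065],"dr": [0,0,0]}
    - {"gripper": 75,"linear": [-0.001,-0.001,-0.065],"dr": [0,0,0]}
    - {"gripper": 68,"linear": [-0.001,-0.001,-0.065],"dr": [0,0,0]}
    - {"gripper": 64,"linear": [-0.001,-0.001,-0.065],"dr": [0,0,0]}
    - {"gripper": 60,"linear": [-0.001,-0.001,-0.065],"dr": [0,0,0]}
    - {"gripper": 50,"linear": [-0.001,-0.001,-0.065],"dr": [0,0,0]}
    - {"gripper": 50,"linear": [-0.001,-0.001,-0.065],"dr": [0,0,0]}

```text
time: 3.38
tcp_pos: [0.5245, 0.0798, 0.0287]
tool_rot: [0.205, 0.979, 0.0, 0.001]
force: [-3.3, 0.8, 11.3]
grip_width: 0.616
```

play_rows:
  rows:
    - {"gripper": 50,"linear": [0,0,0.003],"dr": [0,0,0]}
    - {"gripper": 50,"linear": [0,0,0.01],"dr": [0,0,0]}
    - {"gripper": 50,"linear": [0,0,0.025],"dr": [0,0,0]}
    - {"gripper": 50,"linear": [0,0,0.05],"dr": [0,0,0]}
    - {"gripper": 50,"linear": [0,0,0.08],"dr": [0,0,0]}
    - {"gripper": 50,"linear": [0,0,0.08],"dr": [0,0,0]}
    - {"gripper": 50,"linear": [0,0,0.08],"dr": [0,0,0]}

```text
time: 4.25
tcp_pos: [0.5237, 0.0797, 0.1072]
tool_rot: [0.205, 0.979, -0.0, -0.0]
force: [0.1, 0.0, -1.1]
grip_width: 0.61
```

```bash
python3 - <<'E'
from h import *
c=ctrl.camera("side");s=c["img"];u,v=px(c,ctrl.sense()["tcp_pos"]).round().astype(int);print(u,v)
cv2.imwrite("pics/s3.png",cv2.resize(s[v-50:v+50,u-60:u+60,::-1],None,fx=5,fy=5))
E
```

```text
251 161
```

View pics/s3.png

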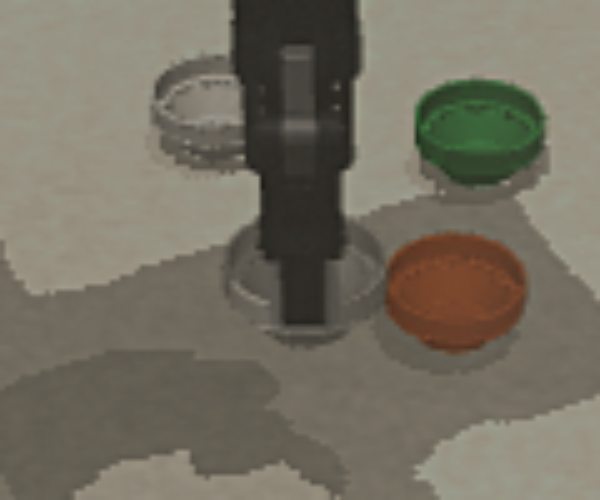

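The pan is held level, with the fingertips near the foot of its collar. I'll carry it above the base and check its place in the hand there.

play_rows:
  rows:
    - {"gripper": 50,"linear": [-0.007,-0.017,0],"dr": [0,0,0]}
    - {"gripper": 50,"linear": [-0.02,-0.05,0],"dr": [0,0,0]}
    - {"gripper": 50,"linear": [-0.034,-0.085,0],"dr": [0,0,0]}
    - {"gripper": 50,"linear": [-0.048,-0.12,0],"dr": [0,0,0]}
    - {"gripper": 50,"linear": [-0.06,-0.15,0],"dr": [0,0,0]}
    - {"gripper": 50,"linear": [-0.068,-0.169,0],"dr": [0,0,0]}
    - {"gripper": 50,"linear": [-0.068,-0.169,0],"dr": [0,0,0]}
    - {"gripper": 50,"linear": [-0.068,-0.169,0],"dr": [0,0,0]}
    - {"gripper": 50,"linear": [-0.068,-0.169,0],"dr": [0,0,0]}

```text
time: 5.42
tcp_pos: [0.4561, -0.0888, 0.1072]
tool_rot: [0.205, 0.979, 0.0, -0.0]
force: [0.0, 0.1, -0.6]
grip_width: 0.61
```

```bash
cat > ov.py <<'E'
from h import *
import sys
c=ctrl.camera("side");s=c["img"];t=ctrl.sense()["tcp_pos"];print(t)
u,v=px(c,t-[0,0,.03]).round().astype(int)
x0,y0=max(0,u-50),v-45;K=6
im=cv2.resize(s[y0:y0+100,x0:x0+100,::-1],None,fx=K,fy=K,interpolation=cv2.INTER_CUBIC)
im=cv2.convertScaleAbs(im,alpha=1.6)
th=np.linspace(0,2*np.pi,80)
def circ(P,r,col):
    pts=np.array([(px(c,np.array(P)+[r*np.cos(k),r*np.sin(k),0])-[x0,y0]+.5)*K for k in th]).astype(np.int32); cv2.polylines(im,[pts],True,col,1)
for d,col in ((.0287,(0,0,255)),(.035,(0,255,0))):
    circ(t+[0,0,-d+.026],.028,col); circ(t+[0,0,-d],.016,col)
circ((.4559,-.0893,.034),.028,(255,0,0))
cv2.imwrite(sys.argv[1],im)
E
python3 ov.py pics/s4.png
```

```text
[ 0.45615923 -0.08872014  0.10719851]
```

View pics/s4.png

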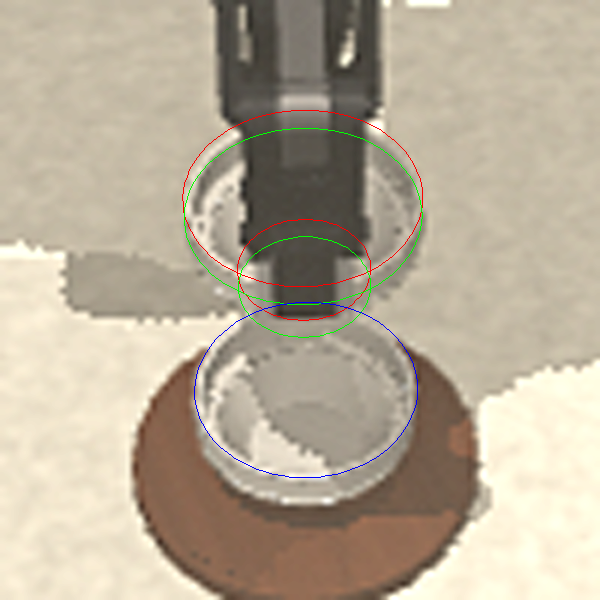

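The held pan lies over the base rim (blue) and is level. It sits between the no-slip (red) and 6 mm-slip (green) outlines. The fingertip is on the upper half of the collar. Lower it and watch the force.

play_rows:
  rows:
    - {"gripper": 50,"linear": [0,0,-0.015],"dr": [0,0,0]}
    - {"gripper": 50,"linear": [0,0,-0.03],"dr": [0,0,0]}
    - {"gripper": 50,"linear": [0,0,-0.04],"dr": [0,0,0]}
    - {"gripper": 50,"linear": [0,0,-0.045],"dr": [0,0,0]}
    - {"gripper": 50,"linear": [0,0,-0.05],"dr": [0,0,0]}
    - {"gripper": 50,"linear": [0,0,-0.05],"dr": [0,0,0]}

```text
time: 6.22
tcp_pos: [0.4561, -0.0892, 0.0572]
tool_rot: [0.205, 0.979, 0.0, -0.0]
force: [0.2, -0.5, -0.7]
grip_width: 0.609
```

play_rows:
  rows:
    - {"gripper": 50,"linear": [0,0,-0.002],"dr": [0,0,0]}
    - {"gripper": 50,"linear": [0,0,-0.002],"dr": [0,0,0]}

```text
time: 6.48
tcp_pos: [0.4561, -0.0893, 0.0554]
tool_rot: [0.205, 0.979, 0.0, 0.0]
force: [0.6, -1.3, -0.5]
grip_width: 0.614
```

play_rows:
  rows:
    - {"gripper": 50,"linear": [0,0,-0.002],"dr": [0,0,0]}
    - {"gripper": 50,"linear": [0,0,-0.002],"dr": [0,0,0]}

```text
time: 6.72
tcp_pos: [0.456, -0.0893, 0.0532]
tool_rot: [0.205, 0.979, 0.0, -0.0]
force: [0.5, 0.9, 0.1]
grip_width: 0.61
```

play_rows:
  rows:
    - {"gripper": 50,"linear": [0,0,-0.002],"dr": [0,0,0]}
    - {"gripper": 50,"linear": [0,0,-0.002],"dr": [0,0,0]}

```text
time: 6.98
tcp_pos: [0.456, -0.0893, 0.0512]
tool_rot: [0.205, 0.979, 0.0, -0.0]
force: [-0.4, -0.8, -1.2]
grip_width: 0.608
```

play_rows:
  rows:
    - {"gripper": 50,"linear": [0,0,-0.001],"dr": [0,0,0]}
    - {"gripper": 50,"linear": [0,0,-0.001],"dr": [0,0,0]}

```text
time: 7.22
tcp_pos: [0.456, -0.0893, 0.0502]
tool_rot: [0.205, 0.979, 0.0, -0.0]
force: [0.7, 0.6, -0.3]
grip_width: 0.609
```

No contact by 0.050, so the pan hardly slipped: the expected seat is a TCP height near 0.049. One more mm, then release and rise.

play_rows:
  rows:
    - {"gripper": 50,"linear": [0,0,-0.001],"dr": [0,0,0]}
    - {"gripper": 50,"linear": [0,0,-0.001],"dr": [0,0,0]}

```text
time: 7.48
tcp_pos: [0.456, -0.0893, 0.0492]
tool_rot: [0.205, 0.979, 0.0, -0.0]
force: [0.3, -0.5, -0.3]
grip_width: 0.61
```

play_rows:
  rows:
    - {"gripper": 64,"linear": [0,0,0],"dr": [0,0,0]}
    - {"gripper": 68,"linear": [0,0,0],"dr": [0,0,0]}
    - {"gripper": 75,"linear": [0,0,0],"dr": [0,0,0]}
    - {"gripper": 90,"linear": [0,0,0],"dr": [0,0,0]}
    - {"gripper": 90,"linear": [0,0,0],"dr": [0,0,0]}
    - {"gripper": 90,"linear": [0,0,0.01],"dr": [0,0,0]}
    - {"gripper": 95,"linear": [0,0,0.03],"dr": [0,0,0]}
    - {"gripper": 100,"linear": [0,0,0.06],"dr": [0,0,0]}
    - {"gripper": 100,"linear": [0,0,0.09],"dr": [0,0,0]}
    - {"gripper": 100,"linear": [0.015,0.045,0.1],"dr": [0,0,0]}
    - {"gripper": 100,"linear": [0.033,0.1,0.1],"dr": [0,0,0]}
    - {"gripper": 100,"linear": [0.051,0.155,0.1],"dr": [0,0,0]}
    - {"gripper": 100,"linear": [0.069,0.21,0.1],"dr": [0,0,0]}
    - {"gripper": 100,"linear": [0.086,0.265,0.1],"dr": [0,0,0]}
    - {"gripper": 100,"linear": [0.104,0.32,0.1],"dr": [0,0,0]}
    - {"gripper": 100,"linear": [0.124,0.381,0.1],"dr": [0,0,0]}
    - {"gripper": 100,"linear": [0.124,0.381,0.08],"dr": [0,0,0]}
    - {"gripper": 100,"linear": [0.124,0.381,0.05],"dr": [0,0,0]}
    - {"gripper": 100,"linear": [0.124,0.381,0.05],"dr": [0,0,0]}
    - {"gripper": 100,"linear": [0.124,0.381,0.05],"dr": [0,0,0]}

```text
time: 9.98
tcp_pos: [0.5807, 0.2918, 0.1008]
tool_rot: [0.206, 0.979, 0.001, 0.001]
force: [0.3, 0.8, 0.7]
grip_width: 1.002
```

```bash
cat > base.py <<'E'
from h import *
import sys
h=float(sys.argv[2]); K=6; tiles=[]
for n in("top","side"):
    c=ctrl.camera(n); b=np.array([.4559,-.0893,.034]); x0,y0=px(c,b).round().astype(int)-30
    im=cv2.convertScaleAbs(cv2.resize(c["img"][y0:y0+60,x0:x0+60,::-1],None,fx=K,fy=K,interpolation=cv2.INTER_CUBIC),alpha=1.5)
    for z,col in((.034,(255,0,0)),(.034+h,(0,0,255))):
        pts=np.array([(px(c,[b[0]+.028*np.cos(k),b[1]+.028*np.sin(k),z])-[x0,y0]+.5)*K for k in np.linspace(0,6.3,80)]).astype(np.int32)
        cv2.polylines(im,[pts],True,col,1)
    tiles.append(im)
cv2.imwrite(sys.argv[1],np.hstack(tiles))
E
python3 base.py pics/b1.png 0.012
```

```text
(no output)
```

View pics/b1.png

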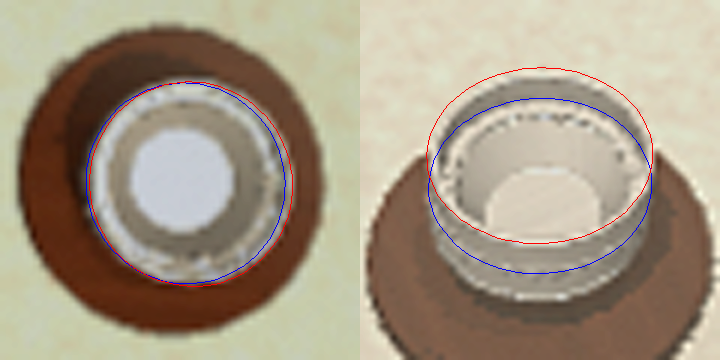

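The first pan is nested upright: one wider stack shows on the disc, with its rim about at the +12 mm outline. The gripper is above the far pan, so descend, grip and lift.

play_rows:
  rows:
    - {"gripper": 100,"linear": [0,0,-0.03],"dr": [0,0,0]}
    - {"gripper": 100,"linear": [0,0,-0.05],"dr": [0,0,0]}
    - {"gripper": 100,"linear": [0,0,-0.065],"dr": [0,0,0]}
    - {"gripper": 100,"linear": [0,0,-0.072],"dr": [0,0,0]}
    - {"gripper": 100,"linear": [0,0,-0.072],"dr": [0,0,0]}
    - {"gripper": 100,"linear": [0,0,-0.072],"dr": [0,0,0]}
    - {"gripper": 75,"linear": [0,0,-0.072],"dr": [0,0,0]}
    - {"gripper": 68,"linear": [0,0,-0.072],"dr": [0,0,0]}
    - {"gripper": 64,"linear": [0,0,-0.072],"dr": [0,0,0]}
    - {"gripper": 60,"linear": [0,0,-0.072],"dr": [0,0,0]}
    - {"gripper": 50,"linear": [0,0,-0.072],"dr": [0,0,0]}
    - {"gripper": 50,"linear": [0,0,-0.072],"dr": [0,0,0]}

```text
time: 11.58
tcp_pos: [0.5804, 0.292, 0.0285]
tool_rot: [0.205, 0.979, 0.0, 0.001]
force: [-1.6, 0.2, 6.9]
grip_width: 0.608
```

Same grip width as the first. Lift to about 0.12 and carry to above the stack.

play_rows:
  rows:
    - {"gripper": 50,"linear": [0,0,0.005],"dr": [0,0,0]}
    - {"gripper": 50,"linear": [0,0,0.02],"dr": [0,0,0]}
    - {"gripper": 50,"linear": [0,0,0.05],"dr": [0,0,0]}
    - {"gripper": 50,"linear": [0,0,0.08],"dr": [0,0,0]}
    - {"gripper": 50,"linear": [0,0,0.09],"dr": [0,0,0]}
    - {"gripper": 50,"linear": [-0.007,-0.02,0.09],"dr": [0,0,0]}
    - {"gripper": 50,"linear": [-0.02,-0.06,0.09],"dr": [0,0,0]}
    - {"gripper": 50,"linear": [-0.036,-0.11,0.09],"dr": [0,0,0]}
    - {"gripper": 50,"linear": [-0.052,-0.16,0.09],"dr": [0,0,0]}
    - {"gripper": 50,"linear": [-0.068,-0.21,0.09],"dr": [0,0,0]}
    - {"gripper": 50,"linear": [-0.085,-0.26,0.09],"dr": [0,0,0]}
    - {"gripper": 50,"linear": [-0.101,-0.31,0.09],"dr": [0,0,0]}
    - {"gripper": 50,"linear": [-0.116,-0.355,0.09],"dr": [0,0,0]}
    - {"gripper": 50,"linear": [-0.124,-0.381,0.09],"dr": [0,0,0]}
    - {"gripper": 50,"linear": [-0.124,-0.381,0.09],"dr": [0,0,0]}
    - {"gripper": 50,"linear": [-0.124,-0.381,0.09],"dr": [0,0,0]}
    - {"gripper": 50,"linear": [-0.124,-0.381,0.09],"dr": [0,0,0]}

```text
time: 13.7
tcp_pos: [0.4562, -0.0883, 0.1172]
tool_rot: [0.205, 0.979, 0.0, -0.0]
force: [0.4, -0.6, -0.2]
grip_width: 0.609
```

```bash
sed -i 's/,.034),.028/,.046),.028/' ov.py; python3 ov.py pics/s5.png
```

```text
[ 0.45626223 -0.08836692  0.11721658]
```

View pics/s5.png

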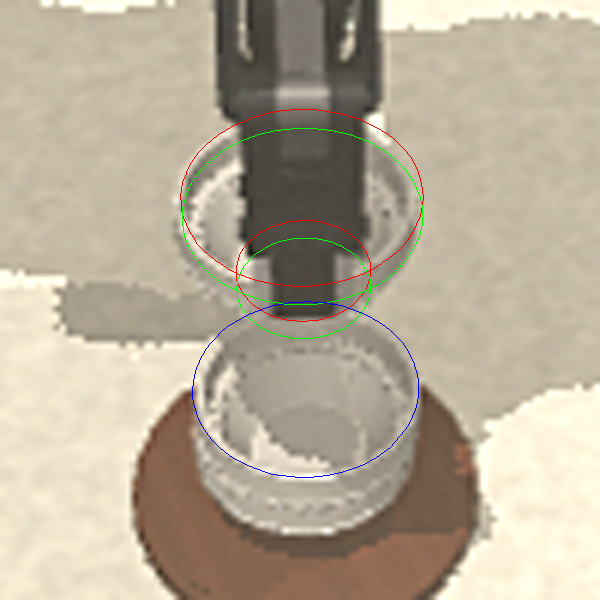

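The pan is level and within about 1–2 mm of the stack axis. The stack's rim matches the blue +12 mm outline. Lower to the seat, expected at 0.061.

play_rows:
  rows:
    - {"gripper": 50,"linear": [0,0,-0.015],"dr": [0,0,0]}
    - {"gripper": 50,"linear": [0,-0.001,-0.03],"dr": [0,0,0]}
    - {"gripper": 50,"linear": [0,-0.001,-0.04],"dr": [0,0,0]}
    - {"gripper": 50,"linear": [0,-0.001,-0.045],"dr": [0,0,0]}
    - {"gripper": 50,"linear": [0,-0.001,-0.05],"dr": [0,0,0]}
    - {"gripper": 50,"linear": [0,-0.001,-0.05],"dr": [0,0,0]}

```text
time: 14.5
tcp_pos: [0.4561, -0.0902, 0.0672]
tool_rot: [0.205, 0.979, 0.0, -0.0]
force: [0.4, 0.2, 0.4]
grip_width: 0.61
```

play_rows:
  rows:
    - {"gripper": 50,"linear": [0,0,-0.002],"dr": [0,0,0]}
    - {"gripper": 50,"linear": [0,0,-0.004],"dr": [0,0,0]}
    - {"gripper": 50,"linear": [0,0,-0.004],"dr": [0,0,0]}

```text
time: 14.88
tcp_pos: [0.456, -0.0903, 0.0633]
tool_rot: [0.205, 0.979, 0.0, -0.0]
force: [0.1, -1.2, -0.3]
grip_width: 0.616
```

play_rows:
  rows:
    - {"gripper": 50,"linear": [0,0,-0.002],"dr": [0,0,0]}
    - {"gripper": 50,"linear": [0,0,-0.002],"dr": [0,0,0]}

```text
time: 15.12
tcp_pos: [0.456, -0.0902, 0.0612]
tool_rot: [0.205, 0.979, 0.0, -0.0]
force: [0.2, -0.2, -0.5]
grip_width: 0.61
```

Release, rise straight up and draw back out of view.

play_rows:
  rows:
    - {"gripper": 64,"linear": [0,0,0],"dr": [0,0,0]}
    - {"gripper": 68,"linear": [0,0,0],"dr": [0,0,0]}
    - {"gripper": 75,"linear": [0,0,0],"dr": [0,0,0]}
    - {"gripper": 90,"linear": [0,0,0],"dr": [0,0,0]}
    - {"gripper": 90,"linear": [0,0,0],"dr": [0,0,0]}
    - {"gripper": 90,"linear": [0,0,0.01],"dr": [0,0,0]}
    - {"gripper": 95,"linear": [0,0,0.03],"dr": [0,0,0]}
    - {"gripper": 100,"linear": [0,0,0.06],"dr": [0,0,0]}
    - {"gripper": 100,"linear": [0,0,0.1],"dr": [0,0,0]}
    - {"gripper": 100,"linear": [0.015,0.045,0.12],"dr": [0,0,0]}
    - {"gripper": 100,"linear": [0.033,0.1,0.12],"dr": [0,0,0]}
    - {"gripper": 100,"linear": [0.051,0.155,0.12],"dr": [0,0,0]}
    - {"gripper": 100,"linear": [0.069,0.21,0.12],"dr": [0,0,0]}
    - {"gripper": 100,"linear": [0.086,0.265,0.12],"dr": [0,0,0]}
    - {"gripper": 100,"linear": [0.1,0.3,0.12],"dr": [0,0,0]}
    - {"gripper": 100,"linear": [0.1,0.3,0.12],"dr": [0,0,0]}
    - {"gripper": 100,"linear": [0.1,0.3,0.12],"dr": [0,0,0]}

```text
time: 17.25
tcp_pos: [0.5557, 0.2092, 0.1815]
tool_rot: [0.205, 0.979, -0.0, -0.0]
force: [0.0, 0.8, -0.3]
grip_width: 1.0
```

```bash
python3 base.py pics/b2.png 0.024
```

```text
(no output)
```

View pics/b2.png

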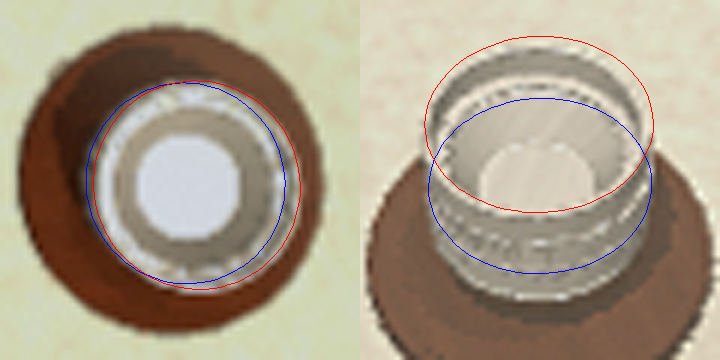

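The top rim sits two equal steps (about 30 display px each) above the base rim. All three are upright and centred within about 2 mm on the disc, and the gripper is clear. Handing in.

```bash
python3 -c "
from workcell import ctrl
print(ctrl.sense()['time']); print(ctrl.sign_off())"
```

```text
17.35
the job is handed in; nothing more can be done
None
```

I stacked both loose round pans in the round pan on the disc, the near one first and then the far one, and handed the job in at 17.4 s.

- **Stack:** the last top and side views show three collars stacked upright on the disc. The rims are about one 12 mm step apart and centred within about 2 mm.
- **Small disagreement:** in the side view each added rim read about 2–3 mm lower than the drawn nominal outline. Part of this may be outline bias, because the base outline was about 1 px large too. On the worst reading the first step is about 9–10 mm, against the 8 mm lower limit. The second step measured 12 mm.
- **Contact force:** no clear contact force showed as either pan seated. I judged both nestings from the arm height at release and the pictures.
- **Square pan:** the arm never went near it, but I did not re-measure its position at the end.

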